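# Check the tray catch and start the curing cabinet

## Robot

A 6-joint arm with a two-finger parallel gripper is mounted at the origin on the work surface. World frame = base frame: x ahead of the robot, y to its left, z up, the work surface at z = 0. Lengths are in m, angles in rad, forces in N, time in s.
With the tool pointing down it reaches from about 0.25 to 0.775 m from the base axis. Payload 8.9 kg.
Tool frame: the origin (TCP) lies midway between the tips of the shut fingers; the grasp point (between the pads) lies 19 mm behind it; z points along the fingers, y is the line along which they close (so a half turn about z gives the same grasp; the last joint's range is limited). The gripper opens to 85 mm and grips with 20 to 120 N. Pads are 22 mm wide; open, the fingers measure 114 mm over their backs; the gripper's body (76 mm by 85 mm) begins 54 mm behind the grasp point. The pads swing forward as they close: fully open they stand 13 mm farther back than shut.
Start: joints at [-1.415, 0.291, -0.153, 1.127, 0, 1.431], TCP at [0.153, -0.502, 0.231] pointing down, gripper open.
Joint ranges: [-2.52, 2.52], [-0.91, 1.74], [-1.3, 1.37], [-1.96, 2.02], [-1.52, 1.47], [-3.14, 3.14]. Speed limits (rad/s): [2.22, 2.22, 2.79, 3.14, 3.14, 3.14].

## Interface

Orientations are given as [roll, pitch, yaw] about the fixed x, y, z axes, in that order (R = Rz(yaw) Ry(pitch) Rx(roll)).
In Python, from bench import arm, claw, cams, sign_off gives the robot as it stands. Calls block until the motion is done:
- arm.move_ptp(position, orientation): joint-space move of the TCP to a pose.
- arm.servo_line(position, frame=None, velocity=0.15, until_force=None): straight line of the TCP; frame=None keeps the orientation; velocity is the mean speed in m/s. With until_force (N) it stops when the force on the tool has changed by that much, and returns True; else False.
- arm.set_joints(angles): joint-space move.
- claw.let_go() and claw.close(newtons=None): open the fingers fully, or close them until they stop; newtons is the grip in N (None keeps the last).
- arm.sleep(seconds).
- arm.solve_ik(position, orientation): joint angles nearest the present ones, or None.
- arm.read_state(): the state.
- cams.grab_frame(name): name is "side" or "top"; returns (picture, depth): 420x560x3 uint8, red, green, blue; 420x560 float32, m along the optical axis (not along the pixel's ray), 0 where there is no reading.
- cams.calibration(name): a dict with "K" (3x3 intrinsics, pixels), "dist_coeffs" ([k1, k2, p1, p2, k3] as OpenCV has them; the pictures are not rectified), "camera_from_world" (4x4, takes a point from world to camera coordinates). Camera axes: x right, y up, looking along -z (the intrinsics and any distortion apply to the point x, -y, -z); pixel columns grow to the right and rows downward; lengths in m; the calibration is good to about 2 mm. A picture is of the moment at which its call begins. calibration takes no time and is no camera call.
A pose or a line that the arm cannot do raises arm.PlanningError and nothing moves.
- sign_off(): hands the job in; it is judged then, once.
The state is a dict: "time": time; "joint_positions": joint angles; "qvel": joint speeds; "tau": joint torques, N m; "ee_pos": TCP position; "ee_rot": TCP orientation; "wrist_force": force on the tool from outside, world axes, zero at the start; "moment": the same for the moment, N m; "width": opening from 0.0 (shut) to 1.0 (fully open); "finger_force": force on a finger pad.
Only numpy, scipy, OpenCV 4.12 (cv2) and the standard library are available. Lean on these libraries where they do the work, as an engineer would, in place of code of your own. Each camera call takes 0.05 s, during which the arm holds its last target. There are 200 camera calls.

## Task

Get the little curing cabinet going: first tug the tray drawer by its grip with a steady 10 to 15 newtons for a good half second, to be sure its catch holds (over 20 would damage it), and let go. Then press the round key, the square key and the bar key, in that order and one at a time: each fully home for a good half second, gently (never over 40 newtons), and let it come back up before the next. Leave the cup, the jar and the tape dispenser where they stand.

Things in the scene. Friction and masses are not known exactly. Their poses are not given: they have to be found in the camera images.
- cabinet: Grey tabletop curing cabinet, fixed, 180 deep x 250 wide x 205 mm high. Origin: bottom edge of its front face, mid-width. x points from the front into the cabinet, y along its width, z up; the front (-x) faces left (world +y), turned 5 to 50 degrees away from the robot. Front face 60 mm high, with the tray drawer; above it the black key deck slopes back and up at 40 degrees.
- lamp_edge (a point): Middle of the lower front edge of the lamp head that overhangs the keys: 30 mm behind the front face, 180 mm up, edge level and along cabinet y over the full width. A gripper held upright over the keys bumps into the head; one leaning about 40 degrees, square to the deck, passes. Axes as the cabinet's.
- handle (a point): Centre of the drawer's aluminium grip: an upright bar 14 x 14 mm, 60 mm high, its foot 10 mm above the table, its middle 44 mm in front of the drawer front, on two stays of the same 14 mm width. Free above and 80 mm to either side: can be pinched across its width (cabinet y) from above. Axes as the cabinet's. The drawer pulls along cabinet -x.
- catch (a joint): How far the tray's spring catch is drawn out, in m: 0 at rest, end 0.016. A tugged tray first slides through its play (0 to 12 mm, unknown; about 1 N), then hangs in the catch, which gives 1 mm per 2 N (10 N: 0.005, 15 N: 0.0075) and springs back when let go. Over 20 N (0.010) harms it.
- key_round_base: The round key with its thin fixed dark rim. Origin: on the deck under the middle of the key. Axes as the cabinet's. More than 40 N on it is too hard.
- key_round_top (a point): Middle of the outer face of the round key: white, round, 44 mm across, standing 23 mm proud of the sloping deck. The three keys stand side by side, 68 mm apart, in any order. Site axes as the cabinet's; the key is pressed square to the deck (cabinet axes: x +0.643, z -0.766).
- key_round (a joint): How far the round key is pressed, in m: 0 up, 0.012 fully home against its hard stop. Spring: starts to move at 2.5 N, 6.3 N at half way, 10 N fully home; comes back up by itself.
- key_square_base: The square key with its thin fixed dark rim. Origin: on the deck under the middle of the key. Axes as the cabinet's. More than 40 N on it is too hard.
- key_square_top (a point): Middle of the outer face of the square key: white, square, 40 x 40 mm, standing 23 mm proud of the sloping deck. The three keys stand side by side, 68 mm apart, in any order. Site axes as the cabinet's; the key is pressed square to the deck (cabinet axes: x +0.643, z -0.766).
- key_square (a joint): How far the square key is pressed, in m: 0 up, 0.012 fully home against its hard stop. Spring: starts to move at 2.5 N, 6.3 N at half way, 10 N fully home; comes back up by itself.
- key_bar_base: The bar key with its thin fixed dark rim. Origin: on the deck under the middle of the key. Axes as the cabinet's. More than 40 N on it is too hard.
- key_bar_top (a point): Middle of the outer face of the bar key: white, a bar, 56 mm long across the cabinet's width and 24 mm up the slope, standing 23 mm proud of the sloping deck. The three keys stand side by side, 68 mm apart, in any order. Site axes as the cabinet's; the key is pressed square to the deck (cabinet axes: x +0.643, z -0.766).
- key_bar (a joint): How far the bar key is pressed, in m: 0 up, 0.012 fully home against its hard stop. Spring: starts to move at 2.5 N, 6.3 N at half way, 10 N fully home; comes back up by itself.
- cup: Bystander: steel cup, 68 mm across, 55 mm high. Origin: centre of its underside.
- jar: Bystander: closed jar, 72 mm across, 120 mm high. Origin: centre of its underside.
- dispenser: Bystander: white tape dispenser, 110 x 45 x 69 mm high. Origin: centre of its underside.

How it is judged:
By the outcome, as a careful person would: the job done as asked, in the order asked, and still so for the second after the job is handed in, with the robot touching nothing.
It also fails if it takes over 72 s, if anything falls off the work surface, if the arm or the gripper's body presses on something with over 40 N, if the wrist force passes 120 N, or if a joint passes its speed limit or range.

## Working session

There is one attempt and no reset: what is moved stays moved. The work goes in short steps, each a Python script; the robot and the scene stay as the last script left them, time stands still between calls to the robot, and variables do not carry over. Pictures are saved under pics/ and viewed, at most 10 in all, crops included, and the job is handed in when it is done.

```bash
ls; mkdir -p pics
python3 - <<'E'
from bench import arm, claw, cams
import cv2, numpy as np
for n in ("side","top"):
    p,d=cams.grab_frame(n); cv2.imwrite(f"pics/{n}0.png",p[:,:,::-1]); np.savez(f"{n}0.npz",p=p,d=d)
    c=cams.calibration(n); print(n,c)
    print((d>0).mean())
print(arm.read_state())
E
```

```text
pics
side {'K': array([[388.95550955,   0.        , 285.96854254],
       [  0.        , 388.95550955, 205.23413211],
       [  0.        ,   0.        ,   1.        ]]), 'dist_coeffs': array([-0.09634337,  0.        ,  0.        ,  0.        ,  0.        ]), 'camera_from_world': array([[-0.95426613, -0.29859852, -0.01466529,  0.57049523],
       [ 0.14269754, -0.49804363,  0.85533032, -0.13602441],
       [-0.26270433,  0.81412005,  0.51787544, -0.94118694],
       [ 0.        ,  0.        ,  0.        ,  1.        ]])}
0.996016156462585
top {'K': array([[428.06592312,   0.        , 281.35507998],
       [  0.        , 428.06592312, 206.45707014],
       [  0.        ,   0.        ,   1.        ]]), 'dist_coeffs': array([-0.00082955,  0.        ,  0.        ,  0.        ,  0.        ]), 'camera_from_world': array([[ 0.01431283, -0.99988688, -0.00462256,  0.11904377],
       [ 0.98090552,  0.01314406,  0.1940402 , -0.56588122],
       [-0.19395749, -0.00731156,  0.98098269, -0.90881927],
       [ 0.        ,  0.        ,  0.        ,  1.        ]])}
0.9957865646258504
{'time': 0.1, 'joint_positions': array([-1.41526163e+00,  2.91228535e-01, -1.54034037e-01,  1.12673162e+00,
        2.35964975e-05,  1.43151817e+00]), 'qvel': array([-0.00066162, -0.00168439,  0.00135112, -0.00158051, -0.00087851,
       -0.00044682]), 'tau': array([ 1.77256657e-03, -5.37975776e+01,  3.31919432e+01,  9.22922802e-03,
       -1.49749126e-04, -1.32572575e-05]), 'ee_pos': array([ 0.15250422, -0.50194628,  0.23079364]), 'ee_rot': array([-3.14040966e+00, -1.89665847e-04,  2.94812723e-01]), 'wrist_force': array([ 0.49125638,  0.41481768, -0.16806234]), 'moment': array([-0.00447415,  0.04731045,  0.05087715]), 'finger_force': 0.0, 'width': 0.99697515234544}
```

View pics/side0.png

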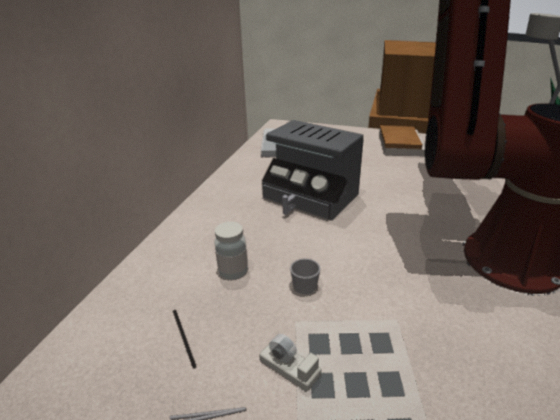

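View pics/top0.png

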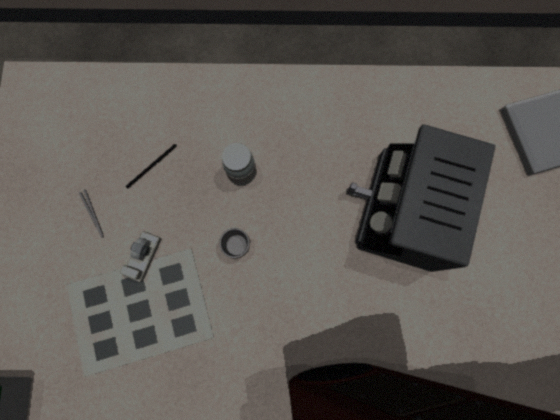

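The side picture shows the bar (280,172), square (300,177) and round (320,183) keys, with the grip at (288,205). In the top picture they are at (397,163), (389,192), (381,222), and the grip is at (353,189). I'll measure using depth next.

```bash
cat > h.py <<'E'
import cv2, numpy as np
from bench import arm, claw, cams
def world(n,d):
    c=cams.calibration(n); K=c["K"]; v,u=np.mgrid[0:420,0:560]
    q=cv2.undistortPoints(np.stack([u,v],-1).reshape(-1,1,2).astype(float),K,c["dist_coeffs"]).reshape(420,560,2)
    P=np.stack([q[...,0]*d,-q[...,1]*d,-d],-1); T=c["camera_from_world"]
    return (P-T[:3,3])@T[:3,:3]
def project(n,X):
    c=cams.calibration(n); T=c["camera_from_world"]; P=np.asarray(X)@T[:3,:3].T+T[:3,3]
    P=P*[1,-1,-1]; return cv2.projectPoints(P.reshape(-1,1,3).astype(float),np.zeros(3),np.zeros(3),c["K"],c["dist_coeffs"])[0].reshape(-1,2)
E
python3 - <<'E'
from h import *
for n,(x0,x1,y0,y1),pts in (("side",(250,370,115,225),[(280,172),(300,177),(320,183),(288,205),(330,200)]),("top",(335,505,115,280),[(397,163),(389,192),(381,222),(352,189),(440,190)])):
    z=np.load(n+"0.npz"); W=world(n,z["d"]); 
    for u,v in pts: print(n,u,v,W[v,u].round(4),z["p"][v,u])
    c=cv2.convertScaleAbs(z["p"][y0:y1,x0:x1,::-1],alpha=1.6); cv2.imwrite(f"pics/{n}1.png",cv2.resize(c,None,fx=4.5,fy=4.5,interpolation=cv2.INTER_CUBIC) if n=="side" else cv2.resize(c,None,fx=3.5,fy=3.5,interpolation=cv2.INTER_CUBIC))
E
```

```text
side 280 172 [ 0.6499 -0.1122  0.1003] [156 154 146]
side 300 177 [ 0.5837 -0.095   0.1014] [154 147 140]
side 320 183 [ 0.5208 -0.0787  0.0993] [154 150 143]
side 288 205 [ 0.6166 -0.0808  0.01  ] [69 68 69]
side 330 200 [ 0.4856 -0.0545  0.0633] [29 26 26]
top 397 163 [ 0.6539 -0.1236  0.106 ] [89 85 81]
top 389 192 [ 0.5885 -0.1035  0.1078] [89 90 84]
top 381 222 [ 0.5232 -0.0843  0.1083] [89 88 84]
top 352 189 [ 0.6042 -0.0312  0.0659] [35 34 37]
top 440 190 [ 0.5707 -0.1766  0.2052] [20 17 19]
```

View pics/side1.png

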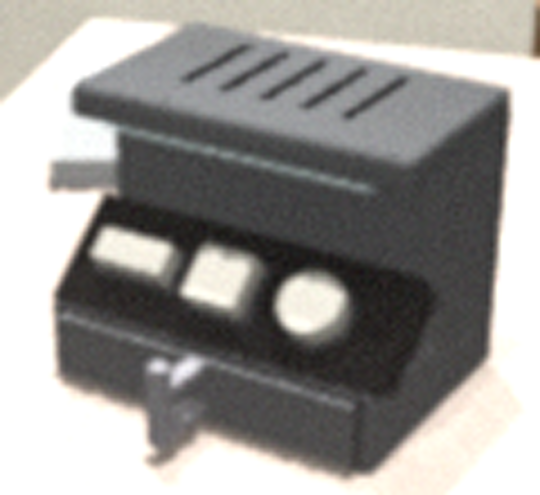

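View pics/top1.png

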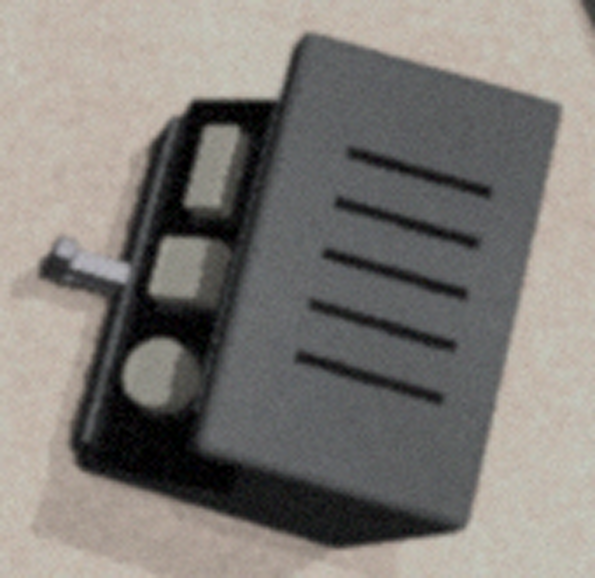

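Both crops agree on the order: bar is farthest, then square, with round nearest the robot. The grip is in front, level with the square key. Next I'll fit the cabinet frame.

```bash
cat > fit.py <<'E'
from h import *
A={n:np.load(n+"0.npz") for n in("side","top")}; W={n:world(n,A[n]["d"]) for n in A}
from scipy.optimize import least_squares
def toc(P,q): 
    c,s=np.cos(q[2]),np.sin(q[2]); d=P-np.array([q[0],q[1],0]); return np.stack([c*d[...,0]+s*d[...,1],-s*d[...,0]+c*d[...,1],d[...,2]],-1)
n=np.array([-.643,0,.766])
S=W["side"][100:230,240:380].reshape(-1,3)
yaw=np.deg2rad(-106.7); xc=np.array([np.cos(yaw),np.sin(yaw)])
q=np.r_[np.array([.5837,-.095])-.035*xc,yaw]
for it in range(8):
    C=toc(S,q); tol=.012 if it<4 else .006
    fr=(abs(C[:,0])<tol)&(C[:,2]>.012)&(C[:,2]<.05)&(abs(C[:,1])<.13)
    s=(C-[0,0,.06])@n; kt=(abs(s-.023)<tol/2)&(abs(C[:,1])<.11)&(C[:,2]>.07)&(C[:,2]<.13)&(C[:,0]>0)
    sd=(abs(C[:,1]+.125)<tol)&(C[:,0]>.03)&(C[:,0]<.17)&(C[:,2]>.02)&(C[:,2]<.17)
    f=lambda q:np.r_[toc(S[fr],q)[:,0],((toc(S[kt],q)-[0,0,.06])@n-.023),toc(S[sd],q)[:,1]+.125]
    q=least_squares(f,q,loss="soft_l1",f_scale=.002).x
r=f(q);k=[fr.sum(),fr.sum()+kt.sum()]
print(q,np.rad2deg(q[2]),fr.sum(),kt.sum(),sd.sum(),[np.std(a) for a in np.split(r,k)],[np.median(a) for a in np.split(r,k)])
for m,a in W.items():
    C=toc(a,q); s=(C-[0,0,.06])@n
    k=(A[m]["p"].min(-1)>(110 if m=="side" else 60))&(s>.016)&(s<.03)&(C[...,2]<.14)&(C[...,2]>.06)&(C[...,0]>0)&(C[...,0]<.1)&(abs(C[...,1])<.12)
    nn,L,st,_=cv2.connectedComponentsWithStats(k.astype(np.uint8))
    for i in range(1,nn):
        if st[i,4]>40:
            p=C[L==i]; print(m,st[i,4],p.mean(0).round(4),"mid",((p.min(0)+p.max(0))/2).round(4),"s",np.median(s[L==i]).round(4))
    h=(C[...,0]>-.053)&(C[...,0]<-.030)&(C[...,2]>.02)&(C[...,2]<.09)&(abs(C[...,1])<.06); p=C[h]; print(m,"handle",h.sum(),p.mean(0).round(4),p.min(0).round(4),p.max(0).round(4))
    ro=(abs(C[...,2]-.205)<.008)&(abs(C[...,0]-.09)<.12)&(abs(C[...,1])<.15); p=C[ro]; print("roof",np.percentile(p,[1,99],axis=0).round(4).tolist())
np.save("q.npy",q)
E
python3 fit.py
```

```text
[ 0.59983773 -0.07530248 -1.86220196] -106.69631262958364 641 19 801 [np.float64(0.0017293805063491323), np.float64(0.0007093830853178592), np.float64(0.0014708838753980246)] [np.float64(-9.728319661642809e-05), np.float64(-0.0024892486533252267), np.float64(-0.0001284772002038692)]
side 75 [0.0231 0.0633 0.1027] mid [0.0235 0.0659 0.1029] s 0.0177
side 82 [ 0.0221 -0.0012  0.1019] mid [ 0.0219 -0.0025  0.1016] s 0.0176
side 82 [ 0.0221 -0.0709  0.1016] mid [ 0.0213 -0.0697  0.1009] s 0.0175
side handle 102 [-0.0461 -0.0038  0.0467] [-0.053  -0.0092  0.0206] [-0.031   0.0055  0.0698]
roof [[0.0376, -0.1253, 0.1975], [0.1816, 0.1169, 0.2067]]
top 170 [0.0265 0.0665 0.1051] mid [0.0269 0.067  0.1049] s 0.0174
top 171 [ 0.0231 -0.0008  0.1024] mid [ 0.0239 -0.0008  0.1035] s 0.0176
top 183 [ 0.0244 -0.0692  0.1033] mid [ 0.0234 -0.0686  0.1032] s 0.0173
top handle 97 [-0.0411 -0.0038  0.054 ] [-0.0498 -0.0088  0.0204] [-0.03    0.0063  0.0735]
roof [[0.0407, -0.1237, 0.2], [0.1866, 0.1196, 0.2089]]
```

```bash
cat >> h.py <<'E'
from scipy.spatial.transform import Rotation as R
q=np.load("q.npy"); Rc=R.from_euler("z",q[2]).as_matrix()
def w(p): return Rc@np.asarray(p,float)+[q[0],q[1],0]
N=np.array([-np.sin(np.deg2rad(40)),0,np.cos(np.deg2rad(40))])
def ori(zc,flip):   # tool z along zc (cabinet), tool y along +-cabinet y
    z=np.asarray(zc,float); y=np.array([0,1. if flip else -1.,0])
    return R.from_matrix(Rc@np.stack([np.cross(y,z),y,z],1)).as_euler("xyz")
DN=[0,0,-1]; KEY={"round":[.0235,-.0695,.103],"square":[.0235,-.001,.103],"bar":[.024,.066,.103]}
E
python3 - <<'E'
from h import *
J=lambda p,o:(lambda s:None if s is None else np.round(s,2))(arm.solve_ik(w(p),o))
for f in (0,1):
    print(f,"up",J([-.047,-.002,.33],ori(DN,f)),J([-.047,-.002,.15],ori(DN,f)),J([-.047,-.002,.033],ori(DN,f)))
    for k,p in KEY.items(): print(k,J(np.array(p)+.05*N,ori(-N,f)),J(np.array(p)-.013*N,ori(-N,f)))
print(w([-.047,-.002,.33]))
E
```

```text
0 up [-0.17  0.44  0.33  1.45  0.   -1.45] [-0.17  0.51 -0.04  1.02  0.   -1.45] [-0.17  0.62 -0.18  0.77  0.   -1.45]
round [ 0.13  0.66 -0.02  1.22 -0.63 -1.04] [ 0.07  0.67 -0.15  1.04 -0.65 -1.11]
square [ 0.09  0.76  0.18  1.29 -0.64 -1.09] [ 0.03  0.77  0.05  1.11 -0.66 -1.16]
bar [ 0.06  0.88  0.41  1.38 -0.65 -1.13] [ 0.    0.87  0.27  1.21 -0.66 -1.2 ]
1 up [-0.17  0.44  0.33  1.45  0.    1.69] [-0.17  0.51 -0.04  1.02  0.    1.69] [-0.17  0.62 -0.18  0.77  0.    1.69]
round [ 0.13  0.66 -0.02  1.22 -0.63  2.1 ] [ 0.07  0.67 -0.15  1.04 -0.65  2.03]
square [ 0.09  0.76  0.18  1.29 -0.64  2.05] [ 0.03  0.77  0.05  1.11 -0.66  1.98]
bar [ 0.06  0.88  0.41  1.38 -0.65  2.01] [ 0.    0.87  0.27  1.21 -0.66  1.95]
[ 0.6114251  -0.02970936  0.33      ]
```

Run:
```python
from h import *
p=arm.read_state()["ee_pos"]; arm.servo_line([p[0],p[1],.36],velocity=.25)
arm.move_ptp(w([-.047,-.002,.34]),ori(DN,1))
print(arm.servo_line(w([-.047,-.002,.08]),velocity=.15,until_force=8))
print(arm.servo_line(w([-.047,-.002,.033]),velocity=.06,until_force=6))
s=arm.read_state(); print(s["time"],s["ee_pos"],s["wrist_force"])
i,d=cams.grab_frame("side"); cv2.imwrite("pics/side2.png",cv2.resize(i[90:250,220:400,::-1],None,fx=3,fy=3))
i,d=cams.grab_frame("top"); cv2.imwrite("pics/top2.png",cv2.resize(i[115:280,325:505,::-1],None,fx=3,fy=3))
```

```text
False
False
5.9333 [ 0.61172482 -0.02974201  0.03329001] [-0.0489382  -0.01491534  0.15593331]
```

View pics/side2.png

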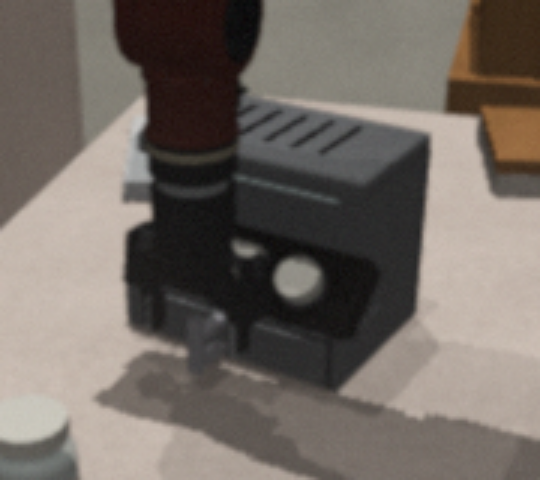

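The fingers (crop columns 145 and 243) straddle the grip (208,345) with no contact, so I'll close and tug in small force-checked steps.

Run:
```python
from h import *
X=Rc[:,0]
claw.close(50)
def st(t=""):
    s=arm.read_state(); F=s["wrist_force"]; print(t,round(s["time"],2),"w",round(s["width"],3),"ff",round(s["finger_force"],1),"Fx",round(F@X,2),"F",F.round(1),"x",round(float(((s["ee_pos"]-[q[0],q[1],0])@Rc)[0]),4)); return F@X
f0=st("closed"); p0=arm.read_state()["ee_pos"]
if arm.read_state()["width"]<.1: raise SystemExit("missed")
d=0; f=f0
while d<.022:
    rem=12.3-(f-f0)
    if rem<.8: break
    d+=.0015 if rem>8 else min(.001,rem*.5*.4e-3+.0002)
    arm.servo_line(p0-X*d,velocity=.01); f=st(f"{d:.4f}")
np.save("tug.npy",np.r_[p0,d,f0])
```

```text
closed 6.68 w 0.154 ff 52.0 Fx -0.41 F [ 6.8 -1.6 -3.1] x -0.047
0.0015 7.08 w 0.153 ff 52.3 Fx 1.1 F [ 0.8 -1.4 -1.5] x -0.0484
0.0030 7.38 w 0.159 ff 52.1 Fx 0.43 F [ 1.6 -0.9 -2.9] x -0.0501
0.0045 7.67 w 0.156 ff 52.1 Fx 1.57 F [ 2.5 -2.4 -2.5] x -0.0516
0.0060 7.97 w 0.158 ff 52.0 Fx 0.92 F [ 3.1 -1.9 -3.3] x -0.0531
0.0075 8.28 w 0.152 ff 51.9 Fx 0.61 F [ 3.2 -1.6 -3.2] x -0.0546
0.0090 8.57 w 0.159 ff 51.9 Fx 0.92 F [ 2.4 -1.7 -4.3] x -0.0561
0.0105 8.88 w 0.155 ff 51.9 Fx 1.04 F [ 4.6 -2.5 -3.5] x -0.0576
0.0120 9.18 w 0.157 ff 51.9 Fx 0.77 F [ 3.1 -1.7 -3.6] x -0.059
0.0135 9.47 w 0.154 ff 51.8 Fx 2.92 F [ 3.1 -4.  -2.4] x -0.0602
0.0150 9.78 w 0.153 ff 51.8 Fx 5.11 F [ 2.3 -6.  -3. ] x -0.0613
0.0160 10.03 w 0.16 ff 51.9 Fx 6.59 F [ 1.8 -7.4 -2.7] x -0.0619
0.0170 10.28 w 0.156 ff 51.9 Fx 8.32 F [ 1.7 -9.2 -3.3] x -0.0626
0.0179 10.53 w 0.157 ff 51.9 Fx 10.23 F [  1.4 -11.1  -3.9] x -0.0633
0.0184 10.78 w 0.153 ff 51.9 Fx 10.27 F [  0.9 -11.   -3.2] x -0.0637
0.0190 11.03 w 0.159 ff 51.9 Fx 10.43 F [  0.9 -11.1  -2.9] x -0.064
0.0195 11.28 w 0.157 ff 51.9 Fx 11.44 F [ -0.  -11.9  -4. ] x -0.0644
```

Run:
```python
from h import *
X=Rc[:,0]; t=np.load("tug.npy"); p0,d=t[:3],t[3]
def st(t=""):
    s=arm.read_state(); F=s["wrist_force"]; print(t,round(s["time"],2),"Fx",round(F@X,2),"x",round(float(((s["ee_pos"]-[q[0],q[1],0])@Rc)[0]),4)); return F@X
for k in (.0009,.0015):
    arm.servo_line(p0-X*(d+k),velocity=.01); st(f"{k}")
    f=[]
    for i in range(5): arm.sleep(.04); f.append(st())
    if np.mean(f)>12.2: break
for i in range(8): arm.sleep(.12); st()
arm.servo_line(p0-X*.0125,velocity=.015); st("back")
claw.let_go(); arm.sleep(.2); st("open")
s=arm.read_state(); p=s["ee_pos"]
print(arm.servo_line([p[0],p[1],.16],velocity=.1,until_force=8)); st("up")
```

```text
0.0009 11.53 Fx 12.99 x -0.065
 11.57 Fx 12.52 x -0.065
 11.61 Fx 12.69 x -0.065
 11.65 Fx 13.26 x -0.065
 11.69 Fx 13.09 x -0.0649
 11.73 Fx 12.66 x -0.065
 11.85 Fx 13.07 x -0.065
 11.97 Fx 12.72 x -0.065
 12.08 Fx 11.92 x -0.065
 12.2 Fx 13.12 x -0.0649
 12.32 Fx 12.9 x -0.065
 12.43 Fx 12.13 x -0.065
 12.55 Fx 12.61 x -0.065
 12.67 Fx 13.15 x -0.065
back 13.34 Fx 3.51 x -0.0596
open 14.23 Fx -0.34 x -0.0595
False
up 15.65 Fx -0.39 x -0.0594
```

```bash
cat > press.py <<'E'
from h import *
import sys
Nw=Rc@N; o=ori(-N,1)
def press(k):
    c=np.array(KEY[k])
    arm.servo_line(w(c+.04*N),velocity=.1,until_force=8); arm.sleep(.15)
    s=arm.read_state(); f0=s["wrist_force"]@Nw
    hit=arm.servo_line(w(c-.024*N),velocity=.02,until_force=17)
    for i in range(6):
        s=arm.read_state(); pc=(s["ee_pos"]-[q[0],q[1],0])@Rc-c
        print(k,hit,round(s["time"],2),"F",round(s["wrist_force"]@Nw-f0,1),"depth",round(float(-pc@N),4),s["wrist_force"].round(1)); arm.sleep(.16)
    arm.servo_line(w(c+.04*N),velocity=.08); arm.sleep(.1)
    s=arm.read_state(); print("up",round(s["time"],2),round(s["wrist_force"]@Nw-f0,1))
E
python3 - <<'E'
from press import *
claw.close(30)
arm.move_ptp(w(np.array(KEY["round"])+.1*N),o)
i,d=cams.grab_frame("side"); cv2.imwrite("pics/side3.png",cv2.resize(i[90:250,220:400,::-1],None,fx=3,fy=3))
print(arm.read_state()["time"],arm.read_state()["width"])
press("round")
E
```

```text
17.1 0.0008807688045722919
round True 20.32 F 11.3 depth 0.012 [0.1 7.5 9. ]
round True 20.48 F 9.3 depth 0.012 [-0.2  4.2  9.1]
round True 20.63 F 9.9 depth 0.012 [-0.5  5.4  9. ]
round True 20.79 F 9.6 depth 0.012 [-0.7  5.1  8.8]
round True 20.95 F 9.1 depth 0.012 [-1.3  5.5  8. ]
round True 21.11 F 9.5 depth 0.012 [-0.7  5.2  8.7]
up 22.18 -0.6
```

View pics/side3.png

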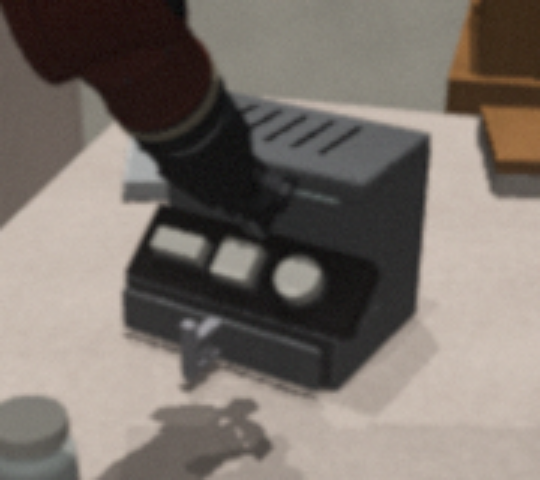

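The shut fingers are tilted over the deck, clear of the lamp head. The drawer is back in and its grip is free. The stop trigger relaxed to about 9.5 N, so it's unclear whether round was fully home. I'll touch its face lightly, below the 2.5 N preload, to measure the real travel.

Run:
```python
from press import *
c=np.array(KEY["round"])
def m(n=6):
    F=[];D=[]
    for i in range(n):
        s=arm.read_state(); F.append(s["wrist_force"]@Nw); D.append(-((s["ee_pos"]-[q[0],q[1],0])@Rc-c)@N); arm.sleep(.02)
    return np.mean(F),np.mean(D)
arm.servo_line(w(c+.004*N),velocity=.08); f0,_=m(12)
for h in np.arange(.003,-.004,-.0007):
    arm.servo_line(w(c+h*N),velocity=.02); f,d=m(); print(f"{h:.4f} F {f-f0:.2f} depth {d:.5f}")
    if f-f0>1.3: break
print(arm.read_state()["time"],f0)
arm.servo_line(w(c+.03*N),velocity=.08)
```

```text
0.0030 F -0.36 depth -0.00306
0.0023 F -0.03 depth -0.00227
0.0016 F -0.19 depth -0.00156
0.0009 F -0.40 depth -0.00087
0.0002 F -0.22 depth -0.00017
-0.0005 F 2.26 depth 0.00034
25.075 0.14604966070286937
```

Round's face touches at about 0.000–0.0003 m and it was held at 0.0120 m, so it travelled about 11.7–12 mm with the spring at its full-home force for 0.8 s. I take that as home and won't press it twice. The other two keys I'll hold firmly against their stops at about 16 N.

```bash
cat > press2.py <<'E'
from press import *
def press2(k):
    c=np.array(KEY[k])
    def m(n=5):
        F=[];D=[]
        for i in range(n):
            s=arm.read_state(); F.append(s["wrist_force"]@Nw); D.append(-((s["ee_pos"]-[q[0],q[1],0])@Rc-c)@N); arm.sleep(.02)
        return np.mean(F),np.mean(D)
    arm.servo_line(w(c+.03*N),velocity=.1); arm.sleep(.1); f0,_=m(10)
    for h in np.r_[-.006,-.010,-.0115,np.arange(-.0121,-.0190,-.0004)]:
        arm.servo_line(w(c+h*N),velocity=.02); f,d=m(); print(f"{k} {h:.4f} F {f-f0:.2f} depth {d:.5f}")
        if f-f0>15: break
    for i in range(5): arm.sleep(.06); f,d=m(); print(f"hold {f-f0:.2f} {d:.5f} t {arm.read_state()['time']:.2f}")
    arm.servo_line(w(c+.03*N),velocity=.08); arm.sleep(.1); print("up",m()[0]-f0,arm.read_state()["time"])
E
python3 -c "
from press2 import *
press2('square')"
```

```text
square -0.0060 F 6.03 depth 0.00585
square -0.0100 F 8.06 depth 0.00977
square -0.0115 F 9.30 depth 0.01113
square -0.0121 F 9.46 depth 0.01168
square -0.0125 F 10.12 depth 0.01201
square -0.0129 F 13.07 depth 0.01207
square -0.0133 F 16.65 depth 0.01210
hold 16.24 0.01210 t 30.98
hold 16.18 0.01211 t 31.12
hold 16.17 0.01210 t 31.27
hold 16.16 0.01210 t 31.41
hold 16.66 0.01210 t 31.55
up 0.1474135758972358 32.425
```

Run:
```python
from press2 import *
press2('bar')
arm.servo_line(w(np.array(KEY["bar"])+.15*N),velocity=.12)
i,d=cams.grab_frame("side"); cv2.imwrite("pics/side4.png",i[:,:,::-1]); print(arm.read_state()["time"])
```

```text
bar -0.0060 F 6.46 depth 0.00584
bar -0.0100 F 8.71 depth 0.00967
bar -0.0115 F 9.59 depth 0.01104
bar -0.0121 F 9.80 depth 0.01152
bar -0.0125 F 12.62 depth 0.01157
bar -0.0129 F 15.39 depth 0.01160
hold 15.25 0.01159 t 37.45
hold 15.34 0.01161 t 37.59
hold 15.45 0.01160 t 37.73
hold 15.75 0.01161 t 37.88
hold 15.50 0.01160 t 38.02
up 0.32140237866703436 38.8833
40.0833
```

View pics/side4.png

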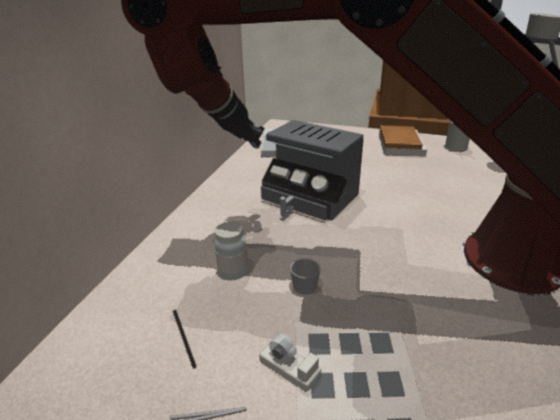

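The arm is clear, all three keys are up at (280,172), (300,177) and (320,183), and the jar, cup and dispenser haven't moved.

```bash
python3 -c "
from bench import sign_off
print(sign_off())"
```

```text
the job is handed in; nothing more can be done
None
```

The job is handed in at about 40 s: the drawer was tugged at about 13 N for over a second and let go, then round, square and bar were pressed in order; square and bar were held on their stops at about 16 N, but round only at about 9.5 N and 11.7 of its 12 mm for 0.8 s, so it may have been just short of fully home.

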